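# Show a gear to the inspection camera

### The job

Lift the bright steel gear with the brass hub up out of its slot in the draining rack and show it to the inspection camera: hold it in the air centred in front of the lens at the focus distance, with the face that has the brass hub turned to the lens and square to it. Finish while still holding it there steadily in the gripper, and on the way leave the other two gears and the other things on the bench where they are and do not touch the camera or its stand.

Things in the scene. Friction and masses are not known exactly. Their poses are not given: they have to be found in the camera images.
- gear: bright steel spur gear, brass hub, 0.4 kg, on edge in one of the rack's slots. Origin: its centre. Axle: own y. 90 mm over the teeth, flat faces 14 mm apart. The hub, 26 mm across, stands 8 mm proud on the own -y side only (in the rack: the robot's right). In the rack the centre is 57 mm, the top 102 mm above the bench. Grip across the 14 mm from above, finger ends at most 28 mm below the top
- gear_hub (a point): centre of the brass hub's end face, 15 mm from the gear's centre along the gear's own -y
- camera_focus (a point): where the gear's centre must go: on the inspection camera's optical axis, 150 mm in front of the 90 mm wide white ring light round the lens. Own x is the view direction, away from the lens, sloping 20 degrees downward; y is level. 180 to 230 mm above the bench, 331 mm level distance from the stand's column. Free space around it. Stand place, yaw and camera height vary
- camera_stand: inspection camera stand at the robot's right, fixed: white base plate 150 x 200 x 22 mm, steel column 25 mm thick, 422 mm high, with a blue camera, black lens and ring light clamped to it. Origin: foot of the column on the bench; the camera looks along own +y, out over the base plate towards the robot's left
- rack: fixed steel wire draining rack, 250 mm (own y) x 94 mm. Origin: on the bench under its centre. Slots at own y = -80, 0, 80 mm; in each a gear stands on edge, axle along the rack's y, on two rails between upright pins, 2 mm play each side. Pins and end loops are under 56 mm high. A gear is clear of the pins after a straight lift of 45 mm and above the other gears after 95 mm
- gear_black: gear of the same size and shape, black all over with dark hub, in another slot; leave it in its slot
- gear_red: gear of the same size and shape, dark with red web and dark hub, in another slot; leave it in its slot
- wrench: open-ended wrench, 190 mm long, lying loose on the bench; leave it. Origin near its middle at bench height
- screwdriver: screwdriver with orange handle, 200 mm long, lying on the bench; leave it. Origin near its middle at bench height
- pliers: pliers with two orange handles, 155 mm long, lying on the bench; leave it. Origin near its middle at bench height
- bearing: steel bearing ring, 62 mm across, 30 mm bore, 16 mm high, lying flat on the bench; leave it. Origin near its middle at bench height
- oil_can: green can, 60 mm across, 150 mm tall, standing at the back of the bench; leave it. Origin near its middle at bench height

How it is judged (in metres and radians):
On the way:
1. the brass-hubbed gear is lifted clear above the rack in the gripper (height (world z) of gear above 0.115 m and contact force between the fingers and gear above 1 N), for 0.2 s.
At the end, for the whole second after the job is handed in: the gripper holds the gear in free air, at rest, its centre within 15 mm (along, across and up the view) of the focus point 150 mm in front of the ring light, hub face towards the lens and its axle within 8 degrees of the optical axis; the other two gears are within 20 mm of where they stood (x of gear in the frame of camera_focus between -0.015 and 0.015 m and y of gear in the frame of camera_focus between -0.015 and 0.015 m and z of gear in the frame of camera_focus between -0.015 and 0.015 m and angle between the y axis of gear and the x axis of camera_focus, either way round below 0.14 rad and x of gear_hub in the frame of camera_focus below 0 m and height (world z) of gear above 0.15 m and contact force between the fingers and gear above 1 N and contact force between gear and camera_stand below 0.2 N and contact force between gear and rack below 0.2 N and linear speed of gear below 0.02 m/s and angular speed of gear below 0.15 rad/s and distance of each of gear_black, gear_red from where it was at the start of the episode below 0.02 m); the arm keeps its last pose, push and grip.
It fails at once if another gear is moved more than 20 mm (distance of any of gear_black, gear_red from where it was at the start of the episode above 0.02 m).
It fails at once if another loose thing on the bench is moved more than 20 mm (distance of any of wrench, screwdriver, pliers, bearing, oil_can from where it was at the start of the episode above 0.02 m).
It fails at once if the camera or its stand is touched (contact force between camera_stand and anything else above 1 N).
It also fails if it takes over 32 s, if anything falls off the work surface, if the arm or the gripper's body presses on something with over 40 N, if the wrist force passes 120 N, or if a joint passes its speed limit or range.

### The arm

A 6-joint arm with a two-finger parallel gripper is mounted at the origin on the work surface. World frame = base frame: x ahead of the robot, y to its left, z up, the work surface at z = 0. Lengths are in mm, angles in rad, forces in N, time in s.
With the tool pointing down it reaches from about 350 to 875 mm from the base axis. Payload 4.2 kg.
Tool frame: the origin (TCP) lies midway between the tips of the shut fingers; the grasp point (between the pads) lies 19 mm behind it (arm.grasp_offset is the distance from the TCP to the grasp point, in mm); z points along the fingers, y is the direction in which the jaws open and shut (so a half turn about z gives the same grasp; the last joint's range is limited). The gripper opens to 85 mm and grips with 20 to 120 N. Pads are 22 mm wide; open, the fingers measure 114 mm over their backs; the gripper's body (76 mm by 85 mm) begins 54 mm behind the grasp point. The pads swing forward as they close: fully open they stand 13 mm farther back than shut.
Start: joints at [1.49, 0.385, 0.008, 0, -1.194, -0.259], TCP at [208.279, 589.253, 231.312] pointing down, gripper open.
Joint ranges: [-3.14, 3.14], [-1.21, 2.06], [-1.07, 1.41], [-3.16, 2.05], [-2.99, -0.16], [-3.1, 3.1]. Speed limits (rad/s): [2.79, 2.79, 3.14, 3.14, 3.14, 3.14].

### API

Orientations are given as a unit quaternion [x, y, z, w].
In Python, from bench import arm gives the robot as it stands.
- The arm moves only by the tool move_arm, never from a script. Its argument "moves" is a list of rows, each an object with "gripper": the gripper's target within -1 to 1 (fully open at 1, half-way at 0, shut at -1); "xyz": the shift along the tool's x, y, z in cm, a list of three; "angular": the turn, a rotation vector about the tool's x, y, z in rad, a list of three. In form: [{"gripper": gripper, "xyz": [dx, dy, dz], "angular": [wx, wy, wz]}, ...]. A call has 1 to 10 rows; each row is the pose to reach, as a shift and turn from the pose commanded when the call began, along the tool's axes at that moment; what a row does not reach only later rows make up. A row lasts 1/8 s, in which the tool goes at most 62.5 mm and 10.7 degrees, less where a joint would pass 70% of its speed; a pose out of reach is approached as far as the arm can. A call with a gripper value outside its range is refused whole. The fingers move at their own pace and stop on an object; the grip force is fixed at half the most. Time passes only in rows, so rows that repeat a pose let the fingers close. It gives the time, the measured TCP pose, the force and the opening at its end, in the units of the state.
- arm.read_state(): the state, without advancing time (a new reading comes with each control period).
- arm.get_image(name): name is "side" or "top"; returns (picture, depth): 480x640x3 uint8, blue, green, red; 480x640 float32, mm along the optical axis (not along the pixel's ray), 0 where there is no reading.
- arm.get_calibration(name): a dict with "camera_matrix" (3x3 intrinsics, pixels), "R" (3x3) and "t" (3): a world point X has camera coordinates R X + t. Camera axes: x right, y down, z forward; pixel columns grow to the right and rows downward; lengths in mm; the calibration is good to about 2 mm. A picture is of the moment at which its call begins. get_calibration takes no time and is no camera call.
- arm.job_done(): hands the job in, once; it reports no verdict.
The state is a dict: "clock": time; "joints": joint angles; "joint_vel": joint speeds; "joint_efforts": joint torques, N m; "position": TCP position; "ee_rot": TCP orientation; "contact_force": force on the tool from outside, world axes, zero at the start; "wrist_torque": the same for the moment, N m; "gripper_width": finger opening in mm.
Only numpy, scipy, OpenCV 4.12 (cv2) and the standard library are available. Lean on these libraries where they do the work, as an engineer would, in place of code of your own. Each camera call takes 0.05 s, during which the arm holds its last target. There are 200 camera calls.

## Working session

There is one attempt and no reset: what is moved stays moved. The work goes in short steps, Python scripts to look and compute and a tool call to move; the robot and the scene stay as the last step left them, time stands still between calls to the robot, and variables do not carry over. Pictures are saved under pics/ and viewed, about 8 in all and at most 12, crops included, and the job is handed in when it is done.

Besides the shell and the picture viewer there is one more tool, called after ">>>" as name([rows], argument=value, ...), one row to a line, values as JSON. move_arm: Moves the arm, as the interface text tells. Its arguments: {"type":"object","properties":{"moves":{"type":"array","items":{"type":"object","properties":{"gripper":{"type":"number"},"xyz":{"type":"array","items":{"type":"number"}},"angular":{"type":"array","items":{"type":"number"}}}}}},"required":["moves"]}

```bash
ls; mkdir -p pics
python3 - <<'E'
from bench import arm
import cv2, numpy as np
for n in("side","top"):
    p,d=arm.get_image(n); cv2.imwrite(f"pics/{n}0.png",p); np.savez(f"{n}0.npz",p=p,d=d,**arm.get_calibration(n))
    c=arm.get_calibration(n);print(n,c, -c["R"].T@c["t"])
print(arm.read_state())
E
```

```text
pics
side {'camera_matrix': array([[563.05545045,   0.        , 327.2102081 ],
       [  0.        , 563.05545045, 237.50145031],
       [  0.        ,   0.        ,   1.        ]]), 'R': array([[ 0.95989683, -0.28026183, -0.00716836],
       [-0.19725256, -0.65697879, -0.72764709],
       [ 0.19922225,  0.69988011, -0.68591423]]), 't': array([-542.6289666 ,  155.34571854, 1430.84711647])} [  266.45358909 -1051.4407842   1090.58549438]
top {'camera_matrix': array([[530.44204678,   0.        , 321.44025244],
       [  0.        , 530.44204678, 227.68821054],
       [  0.        ,   0.        ,   1.        ]]), 'R': array([[ 0.02086245, -0.9994306 , -0.02651842],
       [-0.98650336, -0.01626948, -0.16293071],
       [ 0.1624065 ,  0.02955964, -0.98628107]]), 't': array([ -64.35855928,  541.67511967, 1348.96198373])} [ 316.62681612  -95.38397201 1417.00449899]
{'clock': 0.1, 'joints': array([ 1.48962385e+00,  3.85498963e-01,  6.80472806e-03, -4.13487197e-04,
       -1.19402888e+00, -2.58618978e-01]), 'joint_vel': array([0.00045921, 0.00019558, 0.00176736, 0.00194029, 0.00136682,
       0.0009219 ]), 'joint_efforts': array([-1.14885061e-04, -3.93316591e+01,  1.88930798e+01,  4.19794276e+00,
       -2.57381485e-03,  3.06086164e-06]), 'position': array([208.11229092, 588.79550744, 230.33905499]), 'ee_rot': array([ 9.85589032e-01, -1.69154646e-01, -1.06049715e-04,  9.76632755e-04]), 'contact_force': array([-0.382228  ,  0.26739681, -0.48424276]), 'wrist_torque': array([-0.00328114, -0.00310485, -0.02624228]), 'gripper_width': 85.69989872913524}
```

View pics/side0.png

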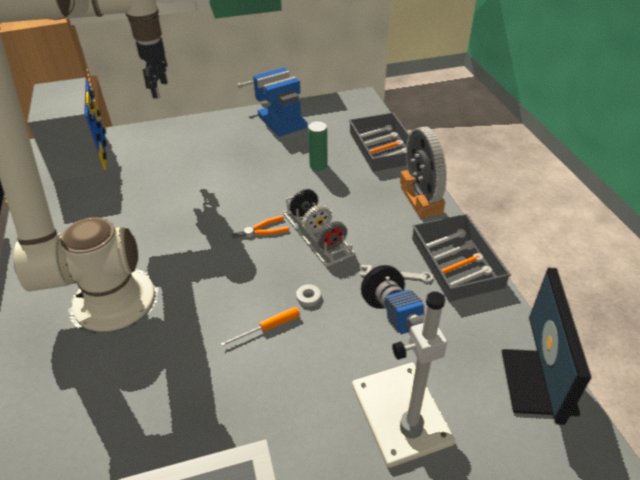

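View pics/top0.png

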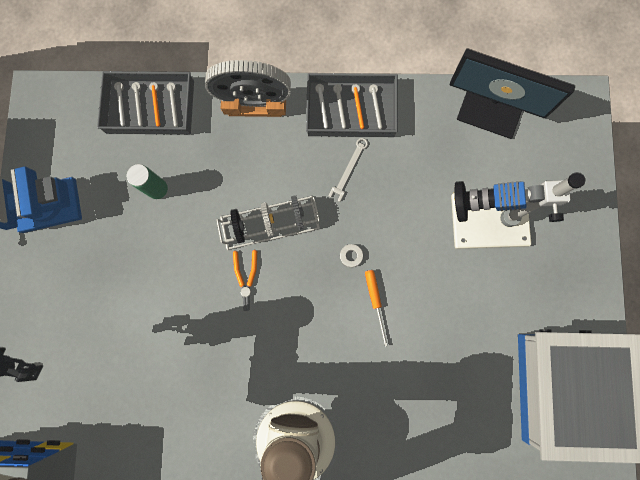

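The side view shows the bright gear with its brass hub in the middle slot at about (317,218), black behind it at (304,203) and red in front at (332,237). The stand's base is at about (405,415) and the ring/lens at (383,287). In the top view the rack is at about (270,220), the stand column foot near (515,215) and the ring at (460,201).

```bash
cat > h.py <<'E'
import numpy as np, cv2
def load(n): z=np.load(n+".npz"); return {k:z[k] for k in z.files}
def pts(v,rows,cols,d=None):
    K=v["camera_matrix"]; d=v["d"][rows,cols] if d is None else d
    c=np.stack([(cols-K[0,2])/K[0,0]*d,(rows-K[1,2])/K[1,1]*d,d],-1)
    return (c-v["t"])@v["R"]
def ray(v,u,w):
    K=v["camera_matrix"]; c=np.array([(u-K[0,2])/K[0,0],(w-K[1,2])/K[1,1],1.])
    return -v["R"].T@v["t"], v["R"].T@c
def plane(v,u,w,z):
    o,r=ray(v,u,w); return o+r*(z-o[2])/r[2]
def tri(v1,p1,v2,p2):
    o1,r1=ray(v1,*p1);o2,r2=ray(v2,*p2)
    s=np.linalg.lstsq(np.stack([r1,-r2],1),o2-o1,rcond=None)[0]
    a,b=o1+r1*s[0],o2+r2*s[1]; return (a+b)/2,np.linalg.norm(a-b)
def proj(v,X):
    c=v["R"]@np.asarray(X,float)+v["t"]; q=v["camera_matrix"]@c; return q[:2]/q[2]
E
python3 - <<'E'
from h import *
s,t=load("side0"),load("top0")
def crop(v,x0,y0,w,h,k): return cv2.resize(v["p"][y0:y0+h,x0:x0+w],None,fx=k,fy=k,interpolation=cv2.INTER_CUBIC)
a=np.zeros((600,800,3),np.uint8)
def put(i,x,y): a[y:y+i.shape[0],x:x+i.shape[1]]=i
put(crop(t,212,190,133,60,3),0,0)      # top rack x3
put(crop(t,446,165,145,90,2.75),401,0)     # top stand
put(crop(s,280,180,80,87,4),0,250)
put(crop(s,350,255,120,115,3),330,250)
cv2.imwrite("pics/crops.png",a)
# depth checks
for nm,v,(x0,y0,w,h),zr in (("rack top",t,(212,190,133,60),(85,115)),("side rack",s,(280,180,80,87),(60,115))):
    r,c=np.mgrid[y0:y0+h,x0:x0+w].reshape(2,-1); P=pts(v,r,c); m=(P[:,2]>zr[0])&(P[:,2]<zr[1])
    lab=cv2.connectedComponentsWithStats(m.reshape(h,w).astype(np.uint8))
    for i in range(1,lab[0]):
        k=lab[1].ravel()==i
        if k.sum()>4: print(nm,k.sum(),lab[3][i]+[x0,y0],P[k].mean(0).round(1),P[k].min(0).round(),P[k].max(0).round())
E
```

```text
rack top 140 [296.24285714 210.17857143] [578.3   9.3  95.5] [546.  -3.  85.] [615.  21. 106.]
rack top 152 [265.43421053 216.67105263] [560.4  87.3  95.1] [527.  73.  85.] [598. 101. 109.]
rack top 152 [234.77631579 223.18421053] [542.3 164.8  95.1] [510. 151.  85.] [578. 180. 107.]
side rack 327 [303.14678899 197.42813456] [541.4 159.3  79. ] [500. 140.  60.] [587. 177. 103.]
side rack 331 [316.80966767 213.36253776] [560.   81.5  79.1] [519.  64.  60.] [606. 100. 104.]
side rack 351 [331.73789174 230.24216524] [579.7   4.1  79.1] [539. -10.  60.] [625.  25. 103.]
```

View pics/crops.png

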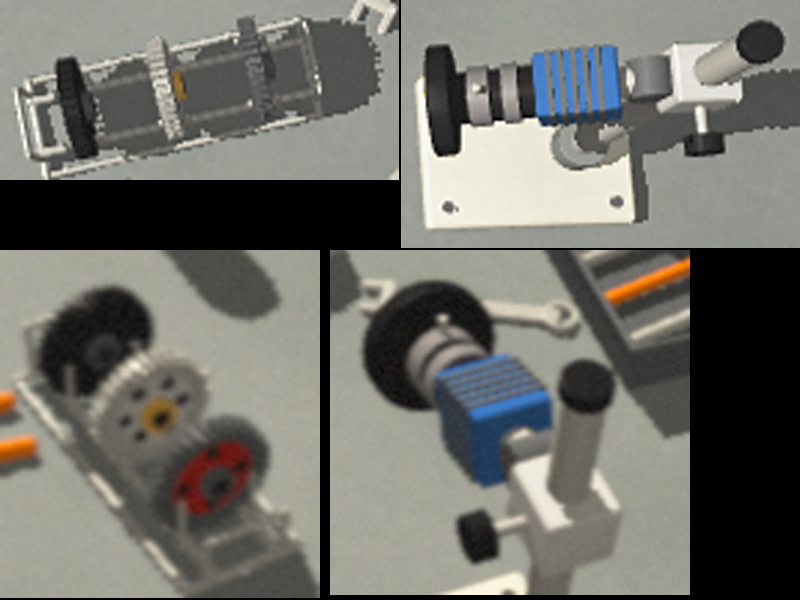

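The crops confirm it: the steel gear with the brass hub is in the middle slot, between black and red, hub facing the robot's right. The camera's black ring housing is at top (441,100 in crop) and in the side view at about (383,287). Next I measure the stand.

Run:
```python
from h import *
s,t=load("side0"),load("top0")
def allp(v):
    r,c=np.mgrid[0:480,0:640]; return pts(v,r.ravel(),c.ravel()).reshape(480,640,3),r,c
Ps,r,c=allp(s);Pt,_,_=allp(t)
# base plate from both
for n,P,b in(("side",Ps,(340,360,460,470)),("top",Pt,(445,170,545,255))):
    x0,y0,x1,y1=b; Q=P[y0:y1,x0:x1].reshape(-1,3); v=(s if n=="side" else t)["p"][y0:y1,x0:x1].reshape(-1,3)
    m=(Q[:,2]>12)&(Q[:,2]<32)&(v.min(1)>150)
    rc=cv2.minAreaRect(Q[m,:2].astype(np.float32)); print(n,"base",m.sum(),rc,np.median(Q[m,2]))
# column: side view points z 35..200 near column
Q=Ps[370:425,405:440].reshape(-1,3);m=(Q[:,2]>40)&(Q[:,2]<180);print("col side",m.sum(),np.median(Q[m],0),Q[m].min(0),Q[m].max(0))
Q=Pt[165:200,550:595].reshape(-1,3);m=(Q[:,2]>405)&(Q[:,2]<440);print("col top (top)",m.sum(),Q[m].mean(0),Q[m].min(0),Q[m].max(0))
Q=Ps[288:320,420:450].reshape(-1,3);m=(Q[:,2]>412)&(Q[:,2]<435);print("col top (side)",m.sum(),Q[m].mean(0),Q[m].min(0),Q[m].max(0))
# black disc
def disc(P,img,b):
    x0,y0,x1,y1=b;Q=P[y0:y1,x0:x1].reshape(-1,3);g=img[y0:y1,x0:x1].reshape(-1,3).max(1)
    m=(g<60)&(Q[:,2]>150)&(Q[:,2]<420); return Q[m]
for n,P,v,b in(("side",Ps,s,(358,262,406,312)),("top",Pt,t,(450,175,472,226))):
    D=disc(P,v["p"],b); ce=np.median(D,0)
    for _ in range(5):
        k=np.linalg.norm(D-ce,axis=1)<60; u,sv,vt=np.linalg.svd(D[k]-D[k].mean(0),full_matrices=False); ce=D[k].mean(0)
    print(n,"disc",k.sum(),ce,"n",vt[2],"rms",sv/np.sqrt(k.sum()),D[k].min(0),D[k].max(0))
# blue body
for n,P,v,b in(("side",Ps,s,(375,280,430,340)),("top",Pt,t,(480,170,530,220))):
    x0,y0,x1,y1=b;Q=P[y0:y1,x0:x1].reshape(-1,3);p=v["p"][y0:y1,x0:x1].reshape(-1,3).astype(int);m=(p[:,0]-p[:,2]>60)&(Q[:,2]>100)
    print(n,"blue",m.sum(),Q[m].mean(0),Q[m].min(0),Q[m].max(0))
```

```text
side base 4330 ((579.3347778320312, -503.952880859375), (150.84544372558594, 198.59719848632812), 3.2644388675689697) 19.694943321938716
top base 2258 ((576.1610107421875, -502.67327880859375), (146.03378295898438, 199.67930603027344), 1.9616724252700806) 21.657598083814776
col side 544 [ 576.86389204 -559.32556948  108.4790313 ] [ 565.08239446 -565.0332652    45.2383042 ] [ 606.19510044 -528.63626555  179.36014771]
col top (top) 235 [ 579.77043554 -546.96854438  424.60268913] [ 566.29233965 -563.09521981  405.64554429] [ 595.26479781 -533.5732436   431.35458685]
col top (side) 296 [ 580.63797502 -553.66530764  423.10614899] [ 567.56651498 -566.35784648  412.82413881] [ 596.80773191 -536.19801649  427.88274273]
side disc 836 [ 563.05718016 -372.11282243  274.89400354] n [ 0.01103911 -0.92350093  0.3834373 ] rms [25.56580687 19.00711656  4.13792987] [ 528.43766478 -419.29453075  223.44375886] [ 615.28931962 -350.47329845  305.09828099]
top disc 421 [ 566.06374883 -363.53017694  288.39027211] n [-0.02349685 -0.79063959  0.6118308 ] rms [23.49192011 13.63208574  5.77619211] [ 527.49385351 -387.3283987   235.46387839] [ 611.57119248 -346.33924484  307.50779876]
side blue 344 [ 572.3563714  -479.72189409  318.8730722 ] [  266.45358909 -1051.4407842    284.38131683] [ 601.90258978 -418.25464707 1090.58549438]
top blue 450 [ 574.28854717 -455.23917886  320.85925529] [ 316.62681612 -485.52108751  290.65150532] [ 601.5955287   -95.38397201 1417.00449899]
```

Run:
```python
from h import *
s,t=load("side0"),load("top0")
res=[]
for n,v,(x0,y0,x1,y1) in(("side",s,(356,258,410,315)),("top",t,(450,175,470,226))):
    g=v["p"][y0:y1,x0:x1].max(2); r,c=np.mgrid[y0:y1,x0:x1]
    P=pts(v,r.ravel(),c.ravel()).reshape(g.shape+(3,))
    m=((g<70)&(P[...,2]>200)).astype(np.uint8)
    cs,_=cv2.findContours(m,cv2.RETR_EXTERNAL,cv2.CHAIN_APPROX_NONE); k=max(cs,key=cv2.contourArea)
    h=cv2.convexHull(k); e=cv2.fitEllipse(h); mr=cv2.minAreaRect(k)
    print(n,cv2.contourArea(k),"ell",np.add(e[0],(x0,y0)),e[1:], "rect",np.add(mr[0],(x0,y0)),mr[1:])
    res.append(np.add(e[0] if n=="side" else mr[0],(x0,y0)))
X,gap=tri(s,res[0],t,res[1]); print("disc centre",X,"gap",gap)
# yaw estimates
col=np.array([580.2,-550.])
d=X[:2]-col; print("level dist col-disc",np.hypot(*d),"yaw from disc deg",np.degrees(np.arctan2(-d[0],d[1])))
# base corners in side view: white mask rectangle cast on z=22
g=s["p"].min(2); m=np.zeros_like(g); m[355:475,345:460]=(g[355:475,345:460]>165)
m=cv2.morphologyEx(m,cv2.MORPH_OPEN,np.ones((5,5)));r,c=np.nonzero(m);
Q=np.array([plane(s,u,w,22) for u,w in zip(c,r)]);print("base@z22",cv2.minAreaRect(Q[:,:2].astype(np.float32)))
yaw=np.radians(2.8)
for y in(2.0,2.8,3.5):
    y=np.radians(y);f=col+331*np.array([-np.sin(y),np.cos(y)]); z=X[2]-(331-np.hypot(*d))*np.tan(np.radians(20)); print(np.degrees(y),"focus",f,z)
# gear: tooth strip of bright gear in top view cast to z~102 plane
x0,y0,x1,y1=255,195,275,240
r,c=np.mgrid[y0:y1,x0:x1].reshape(2,-1);P=pts(t,r,c);k=P[:,2]>80;P=P[k]
A=(P-[560,87,57]);
for a in(11,12,13,14):
    u=np.array([-np.sin(np.radians(a)),np.cos(np.radians(a))]);q=P[:,:2]@u;w=P[:,:2]@[u[1],-u[0]];print(a,np.percentile(q,[2,50,98]),np.percentile(w,[1,99]),q.std())
# upper teeth: z>95 points
k=P[:,2]>94;print("teeth",k.sum(),P[k].mean(0))
for X in([560,87.5,102],[560,87.5,57]):print(proj(t,X),proj(s,X))
# rack rails long edge & brass hub
p=cv2.cvtColor(s["p"],cv2.COLOR_BGR2HSV)[195:240,300:335];m=(p[...,0]>14)&(p[...,0]<28)&(p[...,1]>130);r,c=np.nonzero(m);hs=(c.mean()+300,r.mean()+195)
p=cv2.cvtColor(t["p"],cv2.COLOR_BGR2HSV)[195:240,255:285];m=(p[...,0]>14)&(p[...,0]<28)&(p[...,1]>130);r,c=np.nonzero(m);ht=(c.mean()+255,r.mean()+195)
print("hub px",hs,ht,"side at z57",plane(s,*hs,57),"top z68",plane(t,*ht,68))
```

```text
side 865.0 ell [383.98191261 289.71496964] ((43.9014892578125, 50.17291259765625), 162.33258056640625) rect [381.75       287.74999809] ((41.10960388183594, 45.853023529052734), 18.434947967529297)
top 420.5 ell [461.72400856 200.43574905] ((15.282105445861816, 45.25123977661133), 176.02342224121094) rect [462.  201.5] ((39.0, 14.0), 90.0)
disc centre [ 573.88374012 -372.75604533  252.4313725 ] gap 2.350747466335802
level dist col-disc 177.35646198199183 yaw from disc deg 2.0409269128424565
base@z22 ((578.7718505859375, -504.5287780761719), (149.60391235351562, 196.31512451171875), 3.142849922180176)
2.0 focus [ 568.64826659 -219.20163626] 196.5096979729668
2.8 focus [ 564.0307262  -219.39516854] 196.5096979729668
3.5 focus [ 559.99293341 -219.61738172] 196.5096979729668
11 [-111.7460503   -21.68930002  -13.96653353] [292.60936984 603.90572736] 20.665953073859438
12 [-118.26899607  -31.6310606   -24.1084589 ] [289.87631762 603.53519353] 19.937687465996156
13 [-124.75591596  -41.33930631  -34.11904061] [287.05496626 602.98081703] 19.210148010816926
14 [-131.33187496  -51.32758528  -44.11963848] [284.14617519 602.24276673] 18.48435912344125
teeth 92 [550.91919925  79.68115463 155.96226035]
[264.9802805  216.30010143] [316.07132697 205.62713955]
[267.2444978  219.47015294] [316.40716864 218.040001  ]
hub px (np.float64(319.1666666666667), np.float64(220.71428571428572)) (np.float64(271.0), np.float64(218.0)) side at z57 [564.32037858  74.51873834  57.        ] top z68 [562.06029566  76.39914693  68.        ]
```

```bash
cat >> h.py <<'E'
from scipy.spatial.transform import Rotation as Ro
def rel(pos,rot,P,R):
    "shift (cm) and rotvec in tool axes from (pos,rot) to world P, R"
    R0=Ro.from_quat(rot); return (R0.inv().apply(np.subtract(P,pos))/10).round(3),(R0.inv()*R).as_rotvec().round(4)
def frame(y,z):
    y=np.array(y,float);y/=np.linalg.norm(y);z=np.array(z,float);z-=y*(z@y);z/=np.linalg.norm(z)
    return Ro.from_matrix(np.stack([np.cross(y,z),y,z],1))
E
python3 - <<'E'
from h import *
from bench import arm
s,t=load("side0"),load("top0")
B={}
for n,v,(x0,y0,x1,y1) in(("side",s,(356,258,410,315)),("top",t,(450,175,470,226))):
    g=v["p"][y0:y1,x0:x1].max(2); r,c=np.mgrid[y0:y1,x0:x1]
    m=((g<75)&(pts(v,r.ravel(),c.ravel())[:,2].reshape(g.shape)>200)).astype(np.uint8)
    n_,l,st,_=cv2.connectedComponentsWithStats(m);i=1+st[1:,4].argmax();rr,cc=np.nonzero(l==i)
    print(n,"cols",cc.min()+x0,cc.max()+x0+1,"rows",rr.min()+y0,rr.max()+y0+1)
a=np.linspace(0,2*np.pi,90)
for psi in(2.,3.):
  for z0 in(250,256,262):
    p=np.radians(psi);v_=np.array([-np.sin(p)*.9397,np.cos(p)*.9397,-.342]);e1=np.array([np.cos(p),np.sin(p),0]);e2=np.cross(e1,v_)
    f=np.array([580.2,-550,0])+181*np.array([-np.sin(p),np.cos(p),0])*1.0; front=np.array([580.2,-550,0])+190*np.array([-np.sin(p),np.cos(p),0]);front[2]=z0
    pts3=np.concatenate([front-k*v_+45*(np.cos(a)[:,None]*e1+np.sin(a)[:,None]*e2) for k in(0,22)])
    o=[]
    for v in(s,t):
        q=np.array([proj(v,X) for X in pts3]);o+=[q.min(0).round(1),q.max(0).round(1)]
    print(psi,z0,*o)
S=arm.read_state()
R=frame([0.23,-0.973,0],[0,0,-1])
print(rel(S["position"],S["ee_rot"],[560.3,88,180],R))
E
```

```text
side cols 361 405 rows 266 315
top cols 455 470 rows 182 222
2.0 250 [359.7 265.5] [406.3 311.5] [453.1 180.1] [468.8 221.3]
2.0 256 [359.8 263.3] [406.6 309.5] [453.7 179.4] [469.5 220.9]
2.0 262 [359.9 261.2] [406.9 307.6] [454.4 178.7] [470.1 220.4]
3.0 250 [358.3 265.8] [404.8 311.9] [453.1 181.4] [469.1 222.8]
3.0 256 [358.4 263.7] [405.1 310. ] [453.7 180.8] [469.8 222.3]
3.0 262 [358.5 261.6] [405.4 308. ] [454.3 180.1] [470.4 221.8]
(array([49.901, 35.461,  5.11 ]), array([ 1.900e-03,  4.000e-04, -5.721e-01]))
```

The ring's outline matches its predicted extents with its front centre at z≈252–254, which puts the focus at about (565.5, -219, 202). I'm moving above the gear.

>>> move_arm([
  {"gripper": 0,"xyz": [8,5.7,1],"angular": [0,0,-0.1]},
  {"gripper": 0,"xyz": [14,10,2],"angular": [0,0,-0.2]},
  {"gripper": 0,"xyz": [20,14.2,3],"angular": [0,0,-0.3]},
  {"gripper": 0,"xyz": [25,17.8,4],"angular": [0,0,-0.4]},
  {"gripper": 0,"xyz": [30,21.3,5.1],"angular": [0,0,-0.5]},
  {"gripper": 0,"xyz": [35,24.9,5.1],"angular": [0,0,-0.572]},
  {"gripper": 0,"xyz": [40,28.5,5.1],"angular": [0,0,-0.572]},
  {"gripper": 0,"xyz": [45,32,5.1],"angular": [0,0,-0.572]},
  {"gripper": 0,"xyz": [49.9,35.5,5.1],"angular": [0,0,-0.572]},
  {"gripper": 0,"xyz": [49.9,35.5,5.1],"angular": [0,0,-0.572]},
])

```text
clock: 1.35
position: [561.2, 86.1, 179.9]
ee_rot: [0.993, 0.115, -0.0, 0.0]
contact_force: [-0.0, 0.7, -0.6]
gripper_width: 42.8
```

Run:
```python
from h import *
from bench import arm
S=arm.read_state();R=frame([0.23,-0.973,0],[0,0,-1])
print(S["clock"],S["position"],S["gripper_width"],rel(S["position"],S["ee_rot"],[560.3,88,76],R))
p,d=arm.get_image("side");np.savez("side1.npz",p=p,d=d,**arm.get_calibration("side"))
q,e=arm.get_image("top")
a=cv2.resize(p[140:270,265:375],None,fx=3.6,fy=3.6);b=cv2.resize(q[150:280,205:315],None,fx=3.6,fy=3.6)
cv2.imwrite("pics/above.png",np.hstack([a,b]))
```

```text
1.35 [561.19131503  86.1056825  179.88785566] 42.780442297131856 (array([-0.036, -0.206, 10.389]), array([ 0.0001,  0.0007, -0.0008]))
```

View pics/above.png

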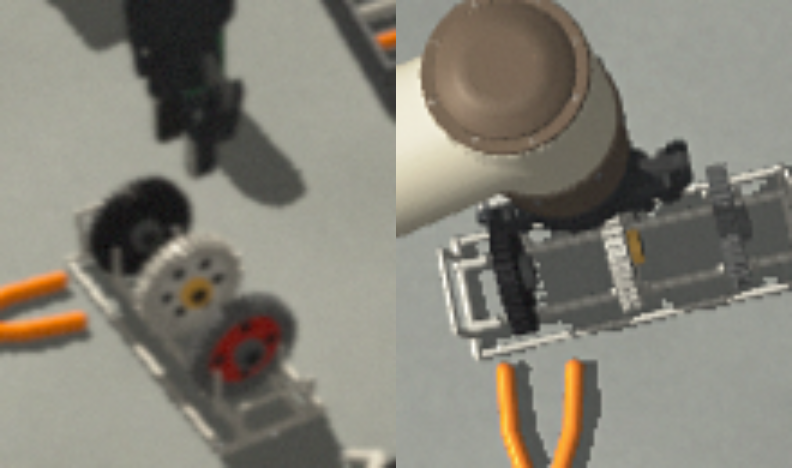

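The fingers are above the middle gear, with the neighbouring gears clear on both sides. Going down.

>>> move_arm([
  {"gripper": 0,"xyz": [0,-0.1,2],"angular": [0,0,0]},
  {"gripper": 0,"xyz": [0,-0.1,4],"angular": [0,0,0]},
  {"gripper": 0,"xyz": [0,-0.1,5.5],"angular": [0,0,0]},
  {"gripper": 0,"xyz": [0,-0.1,6.5],"angular": [0,0,0]},
  {"gripper": 0,"xyz": [0,-0.1,6.5],"angular": [0,0,0]},
])

```text
clock: 2.08
position: [559.8, 89.3, 114.7]
ee_rot: [0.993, 0.116, -0.001, 0.0]
contact_force: [-0.3, -0.3, 0.6]
gripper_width: 42.3
```

Run:
```python
from h import *
from bench import arm
S=arm.read_state();R=frame([0.23,-0.973,0],[0,0,-1])
print(S["clock"],S["position"],S["joint_vel"].round(3),rel(S["position"],S["ee_rot"],[560.3,88,76],R))
p,d=arm.get_image("side")
cv2.imwrite("pics/near.png",cv2.resize(p[150:270,260:380],None,fx=5,fy=5))
```

```text
2.075 [559.81264525  89.29959388 114.66079079] [-0.003 -0.016  0.023  0.009 -0.007  0.002] (array([0.023, 0.137, 3.866]), array([0.0003, 0.0014, 0.0005]))
```

View pics/near.png

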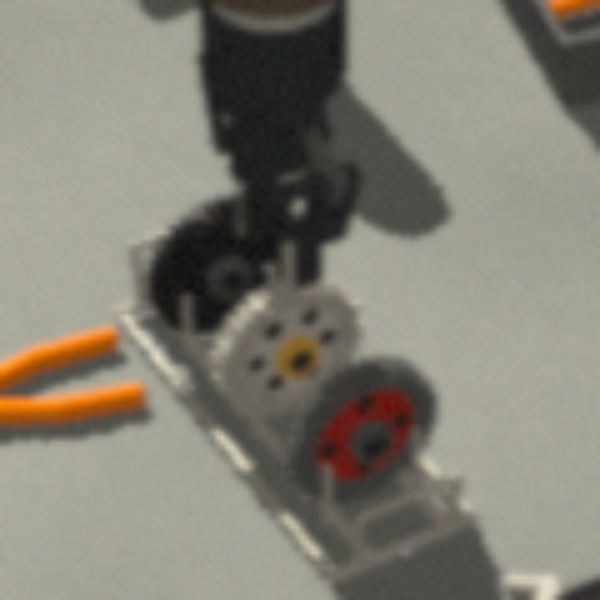

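The fingers straddle the top of the gear at about (310,240). Lowering the rest of the way and closing.

>>> move_arm([
  {"gripper": 0,"xyz": [0,0.1,1.5],"angular": [0,0,0]},
  {"gripper": 0,"xyz": [0,0.1,3],"angular": [0,0,0]},
  {"gripper": 0,"xyz": [0,0.1,3.8],"angular": [0,0,0]},
  {"gripper": 0,"xyz": [0,0.1,3.8],"angular": [0,0,0]},
  {"gripper": -1,"xyz": [0,0.1,3.8],"angular": [0,0,0]},
  {"gripper": -1,"xyz": [0,0.1,3.8],"angular": [0,0,0]},
  {"gripper": -1,"xyz": [0,0.1,3.8],"angular": [0,0,0]},
  {"gripper": -1,"xyz": [0,0.1,3.8],"angular": [0,0,0]},
  {"gripper": -1,"xyz": [0,0.1,3.8],"angular": [0,0,0]},
])

```text
clock: 3.25
position: [560.8, 88.5, 77.9]
ee_rot: [0.993, 0.116, 0.001, -0.0]
contact_force: [-0.6, 1.2, 2.7]
gripper_width: 12.6
```

>>> move_arm([
  {"gripper": -1,"xyz": [0,0,-1],"angular": [0,0,0]},
  {"gripper": -1,"xyz": [0,0,-2.5],"angular": [0,0,0]},
  {"gripper": -1,"xyz": [0,0,-4.5],"angular": [0,0,0]},
  {"gripper": -1,"xyz": [0,0,-6.5],"angular": [0,0,0]},
  {"gripper": -1,"xyz": [0,0,-8.5],"angular": [0,0,0]},
  {"gripper": -1,"xyz": [0,0,-10.5],"angular": [0,0,0]},
  {"gripper": -1,"xyz": [0,0,-12.5],"angular": [0,0,0]},
  {"gripper": -1,"xyz": [0,0,-14],"angular": [0,0,0]},
  {"gripper": -1,"xyz": [0,0,-15],"angular": [0,0,0]},
  {"gripper": -1,"xyz": [0,0,-15],"angular": [0,0,0]},
])

```text
clock: 4.5
position: [560.6, 88.3, 227.9]
ee_rot: [0.993, 0.116, 0.001, -0.0]
contact_force: [0.0, -0.5, -4.6]
gripper_width: 13.0
```

Run:
```python
from h import *
from bench import arm
S=arm.read_state()
print(S["clock"],S["position"],S["gripper_width"],S["contact_force"])
p,d=arm.get_image("side");np.savez("side2.npz",p=p,d=d,**arm.get_calibration("side"))
cv2.imwrite("pics/lift.png",cv2.resize(p[110:270,260:400],None,fx=3.7,fy=3.7))
R0=Ro.from_quat(S["ee_rot"]);print(R0.as_matrix().round(4))
ps=np.radians(2.6);c,s_=np.cos(np.radians(20)),np.sin(np.radians(20))
v=np.array([-np.sin(ps)*c,np.cos(ps)*c,-s_])
R=frame(-v,[0,-s_,-c])
# gear centre in tool: 21 mm beyond TCP (z 57 when TCP 77.9)
off=np.array([0,0,20.9]); f=np.array([565.5,-219.3,202.5])
P=f-R.apply(off)
print("TCP target",P,rel(S["position"],S["ee_rot"],P,R)); print("via (same orient., above)",rel(S["position"],S["ee_rot"],P+[0,60,40],R))
```

```text
4.5 [560.58850998  88.32698589 227.88837216] 12.966434243871424 [ 0.02042023 -0.4523341  -4.61448534]
[[ 9.732e-01  2.301e-01  1.000e-03]
 [ 2.301e-01 -9.732e-01  6.000e-04]
 [ 1.100e-03 -3.000e-04 -1.000e+00]]
TCP target [ 565.49970524 -212.1452875   222.13721184] (array([-6.435, 29.354,  0.559]), array([-0.347 , -0.049 ,  0.1874]))
via (same orient., above) (array([-5.05 , 23.514, -3.438]), array([-0.347 , -0.049 ,  0.1874]))
```

View pics/lift.png

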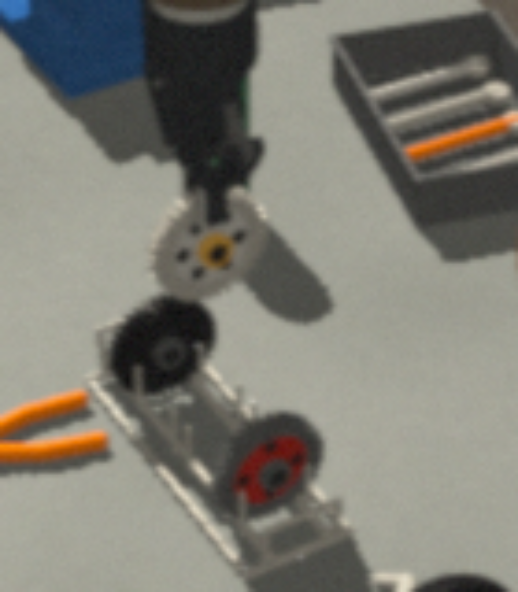

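The gear is out of its slot and held, and the other two gears are still in place. I'm carrying it to the via point and then to the focus.

>>> move_arm([
  {"gripper": -1,"xyz": [-0.4,2,-0.5],"angular": [-0.03,0,0.02]},
  {"gripper": -1,"xyz": [-1,5,-1.2],"angular": [-0.08,-0.01,0.04]},
  {"gripper": -1,"xyz": [-1.8,9,-2],"angular": [-0.14,-0.02,0.08]},
  {"gripper": -1,"xyz": [-2.7,13,-2.7],"angular": [-0.2,-0.03,0.11]},
  {"gripper": -1,"xyz": [-3.6,17,-3.2],"angular": [-0.27,-0.04,0.15]},
  {"gripper": -1,"xyz": [-4.3,20.5,-3.4],"angular": [-0.32,-0.045,0.175]},
  {"gripper": -1,"xyz": [-4.8,22.5,-3.4],"angular": [-0.347,-0.049,0.187]},
  {"gripper": -1,"xyz": [-5.05,23.5,-3.4],"angular": [-0.347,-0.049,0.187]},
  {"gripper": -1,"xyz": [-5.05,23.5,-3.4],"angular": [-0.347,-0.049,0.187]},
])

```text
clock: 5.68
position: [565.3, -152.4, 261.2]
ee_rot: [0.985, 0.021, -0.004, 0.174]
contact_force: [1.5, -0.3, -4.8]
gripper_width: 12.7
```

```bash
cat > tgt.py <<'E'
from h import *
from bench import arm
def tgt(f=(565.5,-219.3,202.5),psi=2.6):
    S=arm.read_state()
    ps=np.radians(psi);c,s_=np.cos(np.radians(20)),np.sin(np.radians(20))
    R=frame(-np.array([-np.sin(ps)*c,np.cos(ps)*c,-s_]),[0,-s_,-c])
    R0=Ro.from_quat(S["ee_rot"]); g=S["position"]+R0.apply([0,0,20.9])
    print(S["clock"],S["position"].round(1),"gear (kinematic)",g.round(1),"w",S["gripper_width"])
    print("rel to target",rel(S["position"],S["ee_rot"],np.array(f)-R.apply([0,0,20.9]),R))
E
python3 -c "
from tgt import *
tgt()"
```

```text
5.675 [ 565.3 -152.4  261.2] gear (kinematic) [ 565.3 -159.5  241.5] w 12.660819686046171
rel to target (array([-0.157,  4.278,  5.712]), array([-0.0001,  0.0011,  0.0001]))
```

>>> move_arm([
  {"gripper": -1,"xyz": [0,0.8,1],"angular": [0,0,0]},
  {"gripper": -1,"xyz": [0,1.8,2.4],"angular": [0,0,0]},
  {"gripper": -1,"xyz": [-0.1,2.9,3.9],"angular": [0,0,0]},
  {"gripper": -1,"xyz": [-0.15,3.8,5.1],"angular": [0,0,0]},
  {"gripper": -1,"xyz": [-0.15,4.3,5.7],"angular": [0,0,0]},
  {"gripper": -1,"xyz": [-0.15,4.3,5.7],"angular": [0,0,0]},
  {"gripper": -1,"xyz": [-0.15,4.3,5.7],"angular": [0,0,0]},
  {"gripper": -1,"xyz": [-0.15,4.3,5.7],"angular": [0,0,0]},
])

```text
clock: 6.68
position: [566.0, -211.7, 223.0]
ee_rot: [0.984, 0.022, -0.004, 0.174]
contact_force: [0.2, 0.0, -5.1]
gripper_width: 12.9
```

Run:
```python
from tgt import *
tgt()
out=[]
for n in("side","top"):
    p,d=arm.get_image(n);np.savez(n+"3.npz",p=p,d=d,**arm.get_calibration(n)); v=load(n+"3")
    u,w=proj(v,[567,-300,225]).astype(int); print(n,"crop origin",u-70,w-75,"gear",proj(v,[565.5,-219.3,202.5]),"ring",proj(v,[571.7,-360.2,253.8]))
    out.append(cv2.resize(p[w-75:w+75,u-70:u+70],None,fx=2.8,fy=2.8,interpolation=cv2.INTER_CUBIC))
cv2.imwrite("pics/focus.png",np.hstack(out))
```

```text
6.675 [ 566.  -211.7  223. ] gear (kinematic) [ 566.  -218.8  203.3] w 12.895919762828086
rel to target (array([-0.052,  0.013,  0.094]), array([ 0.0005, -0.0002,  0.0011]))
side crop origin 297 199 gear [354.30368756 255.73986842] ring [380.20302699 285.09221261]
top crop origin 357 131 gear [390.7184521 208.0885103] ring [456.57618568 201.72393728]
```

View pics/focus.png

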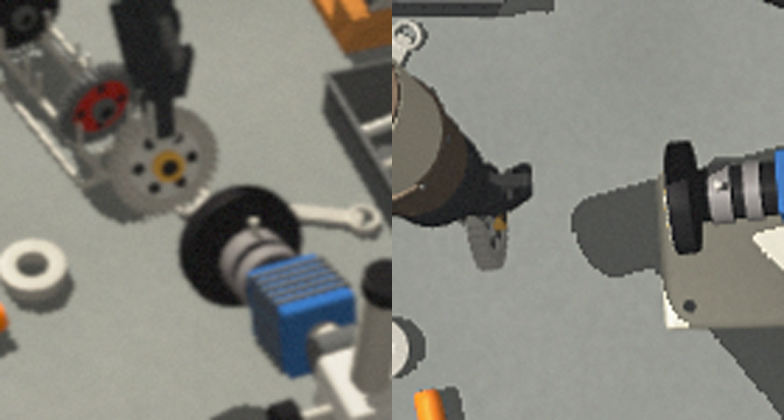

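The gear's hub face is turned to the lens, at about (354,255) in the side view, where predicted. The ring housing silhouette centre also agrees to about 1 px in both views: side (383.1,286.9) against (382.1,287.3) predicted, top (461.5,201.4) against (461.4,201.2). Last is a numeric check of tilt and rest.

Run:
```python
from tgt import *
s=load("side3"); f=np.array([565.5,-219.3,202.5])
ps=np.radians(2.6);v=np.array([-np.sin(ps)*.9397,np.cos(ps)*.9397,-.342])
u,w=proj(s,f).astype(int);r,c=np.mgrid[w-25:w+26,u-25:u+26].reshape(2,-1);P=pts(s,r,c);b=s["p"][r,c].max(1)
q=(P-f)@v; rad=np.linalg.norm((P-f)-np.outer(q,v),axis=1)
k=(abs(q+7)<7)&(rad<48)&(rad>16)&(b>90)
m=P[k].mean(0);n=np.linalg.svd(P[k]-m)[2][2];n*=np.sign(n@v)
print(k.sum(),"axle err deg",np.degrees(np.arccos(n@v)),"face along-view",np.median(q[k]),"(expect -7)","n",n)
hsv=cv2.cvtColor(s["p"],cv2.COLOR_BGR2HSV)[r,c];h=(hsv[:,0]>14)&(hsv[:,0]<28)&(hsv[:,1]>130)&(rad<40)
print("hub px",c[h].mean(),r[h].mean(),"predicted",proj(s,f-15*v))
# other gears: depth change against start
a=load("side0");
for g in([541.8,165.5,75],[579,10,75]):
    U,W=proj(a,g).astype(int);i=np.s_[W-6:W+7,U-6:U+7];print("depth change other gear",np.median(abs(s["d"][i]-a["d"][i])))
S=arm.read_state();print(S["joint_vel"].round(3)); tgt()
```

```text
754 axle err deg 0.6650741671758463 face along-view -5.266750759509064 (expect -7) n [-0.04598631  0.94233872 -0.33148604]
hub px 356.7625 258.05 predicted [356.6510834  258.38759187]
depth change other gear 3.810791
depth change other gear 2.982544
[ 0.001  0.001 -0.002 -0.002 -0.002 -0.001]
6.775 [ 565.9 -211.7  222.9] gear (kinematic) [ 565.9 -218.8  203.2] w 12.889150136375845
rel to target (array([-0.041,  0.018,  0.083]), array([0.0005, 0.0001, 0.0011]))
```

Everything agrees, so I'm handing in.

```bash
python3 -c "
from bench import arm
print(arm.job_done())"
```

```text
the job is handed in; nothing more can be done
None
```

I lifted the brass-hub gear straight out of the middle slot and carried it to the inspection camera. I handed the job in at 6.8 s with the gripper still holding the gear at the focus point, hub face to the lens. The hand-in reports no verdict.

**Position:** the arm's own reading puts the gear's centre at (566, -219, 203) mm. My estimate of the focus point is (565.5, -219, 202.5) mm, good to about 4 mm. The hub sits within 0.4 px of where it should be in the side view.

**Angle:** the axle was 0.7° off the estimated optical axis by a plane fit. The camera's yaw is the less certain part: I used 2.6°, and the measurements ranged from 2.0° to 3.3°.

**Steadiness and grip:** the joints were at rest (0.002 rad/s or less), and the fingers had stopped on the gear.

**Other things:** the other two gears look in place, with depth changes of only 3–4 mm, about the noise level. Nothing came near the camera stand, but I did not check the loose tools numerically.

**Checks that disagreed:**
- **Ring light height:** the outline gave about 252 mm and the depth readings about 255 mm. I used 254 mm.
- **Gear face:** depth put it about 2 mm further from the lens than expected.
- **Gripper width:** it read 12.9 mm on the 14 mm gear.

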